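Put the swapped things on the wall shelf back in their own places

TASK

The four small things on the shelf were put back in each other's places: set the pencil cup on the square cork coaster, the stapler lengthwise in the long wooden tray, the key fob in the coral key tray and the earbud case on the round charging pad, each standing flat in the middle of its place. Every place is taken at first, so park things on the bare stretch of shelf as you need. Set things down rather than dropping them, keep the cup upright so that its pencils stay in, and leave the tape dispenser where it stands.

Things in the scene. Friction and masses are not known exactly. Their poses are not given: they have to be found in the camera images.
- cup: White ceramic cup, round, 58 mm across low down and 62 mm at the rim, 80 mm tall, holding two short pencils that lean on the rim and stick out to 90 mm above the cup's underside (they are fixed in the cup). Mass about 0.22 kg. Best gripped across its outside about 50 mm up. Loose. Origin: centre of its underside; z up.
- stapler: Stainless steel stapler, 132 mm long (its x axis, hinge end at +x), 36 mm wide at the 7 mm high foot, 30 mm wide at the upper arm (from about 33 to 50 mm up), 53 mm tall; rigid, it stays as it is when gripped. Mass about 0.28 kg. Grip across its width (y) at mid-length. Loose. Origin: centre of its underside; z up.
- key_fob: Black car key fob with three round buttons, a flat block with round corners 70 mm long (x) by 38 mm wide (y) by 17 mm thick, with a 23 mm steel split ring at its +x end (the ring cannot be hit). Mass about 0.07 kg. Grip across its width (y). Loose. Origin: centre of its underside; z up. The origin is the middle of the block without the ring.
- earbud_case: White pillow-shaped earbud charging case with a lid seam, 62 mm long (x) by 47 mm wide (y) by 26 mm tall; it stays shut. Mass about 0.06 kg. Grip across its width (y). Loose. Origin: centre of its underside; z up.
- coaster: The cup's place: square cork coaster, 95 by 95 mm, 5 mm thick, flat top. It is stuck down to the shelf and does not move. Origin: centre of its underside, on the shelf; z up.
- pen_tray: The stapler's place: long narrow wooden tray, 184 mm (x) by 82 mm (y) outside, 176 by 74 mm inside, floor 5 mm above its underside, rim 10 mm above its underside (so 5 mm deep). It is stuck down to the shelf and does not move. Origin: centre of its underside, on the shelf; z up.
- key_tray: The key fob's place: coral hard-silicone tray with round corners, 168 mm (x) by 108 mm (y) outside, 158 by 98 mm inside, floor 5 mm above its underside, rim 10 mm above its underside (so 5 mm deep). It is stuck down to the shelf and does not move. Origin: centre of its underside, on the shelf; z up.
- charge_pad: The earbud case's place: round flat dark wireless charging pad, 100 mm across, 5 mm thick, with a 7 mm connector stub at its +x edge. It is stuck down to the shelf and does not move. Origin: centre of its underside, on the shelf; z up.
- tape_dispenser: Bystander: black desk tape dispenser with a roll, 150 mm long (x), 58 mm wide (y), 75 mm tall, 0.55 kg, standing loose on the shelf. Origin: centre of its underside; z up. To be left where it stands.
- shelf: Aluminium shelf, fixed, 220 mm deep (x), 1200 mm long (y), flat top 60 mm above its origin (middle, at desk height). The places and the tape dispenser stand on it within 10 mm of x = 0, y = -325, -195, -65, 195 and 325 mm in its frame, in any order; y = 65 mm is the free spot, bare, 130 mm wide. Router (antennas to 150 mm) beyond y = 420, potted plant 110 mm tall beyond y = -425.
There are look-alikes about, which are no part of the job. Leave any blue look-alike of the cup alone.

How it is judged:
At the end, for the whole second after the job is handed in: Cup and earbud case within 12 mm, key fob and stapler within 15 mm of the middle of their own places (seen from above), stapler along its tray within 15 degrees, all flat or upright (6 degrees) on the place itself, released and at rest; the tape dispenser within 15 mm of its start (horizontal distance between cup and coaster below 0.012 m and z of cup in the frame of coaster between 0.002 and 0.009 m and angle between each of cup, stapler, key_fob, earbud_case's own z axis and vertical below 0.1 rad and linear speed of each of cup, stapler, key_fob, earbud_case below 0.02 m/s and angular speed of each of cup, stapler, key_fob, earbud_case below 0.2 rad/s and horizontal distance between stapler and pen_tray below 0.015 m and z of stapler in the frame of pen_tray between 0.002 and 0.009 m and horizontal distance between key_fob and key_tray below 0.015 m and z of key_fob in the frame of key_tray between 0.002 and 0.009 m and horizontal distance between earbud_case and charge_pad below 0.012 m and z of earbud_case in the frame of charge_pad between 0.002 and 0.009 m and angle between the x axis of stapler and the x axis of pen_tray, either way round below 0.26 rad and distance of tape_dispenser from where it was at the start of the episode below 0.015 m); the robot touches nothing.
It fails at once if the tape dispenser is shifted by more than 30 mm or tipped by more than 15 degrees (distance of tape_dispenser from where it was at the start of the episode above 0.03 m or angle between tape_dispenser's own z axis and vertical above 0.26 rad).
It fails at once if the cup is tipped by more than 35 degrees, so that its pencils would fall out (angle between cup's own z axis and vertical above 0.61 rad).
It fails at once if one of the four things is dropped: not held, it moves faster than 0.6 m/s (a fall of about 2 cm) ((linear speed of cup above 0.6 m/s and contact force between cup and the fingers below 0.05 N) or (linear speed of stapler above 0.6 m/s and contact force between stapler and the fingers below 0.05 N) or (linear speed of key_fob above 0.6 m/s and contact force between key_fob and the fingers below 0.05 N) or (linear speed of earbud_case above 0.6 m/s and contact force between earbud_case and the fingers below 0.05 N)).
It also fails if it takes over 120 s, if anything falls off the work surface, if the arm or the gripper's body presses on something with over 40 N, if the wrist force passes 120 N, or if a joint passes its speed limit or range.

ROBOT

A 6-joint arm with a two-finger parallel gripper is mounted at the origin on the work surface. World frame = base frame: x ahead of the robot, y to its left, z up, the work surface at z = 0. Lengths are in m, angles in rad, forces in N, time in s.
With the tool pointing down it reaches from about 0.375 to 0.925 m from the base axis. Payload 5.7 kg.
Tool frame: the origin (TCP) lies midway between the tips of the shut fingers; the grasp point (between the pads) lies bot.hold_point_z behind it (bot.hold_point_z is the distance from the TCP to the grasp point, in m); z points along the fingers, y is the line along which they close (so a half turn about z gives the same grasp; the last joint's range is limited). The gripper opens to 88 mm and grips with 3 to 60 N. Pads are 20 mm wide; open, the fingers measure 115 mm over their backs; the gripper's body (75 mm by 178 mm) begins 61 mm behind the grasp point.
Start: joints at [1.152, 0.359, 1.51, -0, 1.272, -0.115], TCP at [0.179, 0.572, 0.223] pointing down, gripper open.
Joint ranges: [-2.97, 2.97], [-1.01, 2.36], [0.21, 2.38], [-0.96, 4.11], [0.2, 2.71], [-2.98, 2.98]. Speed limits (rad/s): [2.39, 2.39, 3.14, 3.14, 3.14, 3.14].

INTERFACE

Orientations are given as [roll, pitch, yaw] about the fixed x, y, z axes, in that order (R = Rz(yaw) Ry(pitch) Rx(roll)).
In Python, from station import sensors, cams, bot, nets gives the robot as it stands. The module is installed in compiled form; this text tells all that it offers.
- The arm moves only by the tool jog_arm, never from a script. Its argument "plan" is one flat list of numbers, 5 for each row, row after row: the finger opening in cm, from 0 to 8.78, then the shift along the tool's x, y, z in cm, then the turn about the tool's z in degrees. In form: [fingers, dx, dy, dz, roll, fingers, dx, dy, dz, roll, ...]. A call has 1 to 20 rows; each row shifts and turns the commanded pose from where the row before left it, along the tool's axes as they then stand; what a row does not reach is not made up. A row lasts 1/12 s, in which the tool goes at most 41.7 mm and 7.16 degrees, less where a joint would pass 70% of its speed; a pose out of reach is approached as far as the arm can. A call is refused whole if a number of a shift passes 4.17 or a number of a turn 7.16, either way. A call with a gripper value outside its range is refused whole. The fingers move at their own pace and stop on an object; "grip_force" is the grip in N (left out, the last holds). Time passes only in rows, so rows that do not move let the fingers close. It gives the time, the measured TCP pose, the force, the opening and the grip force at its end, in the units of the state.
- sensors.state(): the state, without advancing time (a new reading comes with each control period).
- cams.get_image(name): name is "scene" or "side" or "wrist"; returns the picture (420x560x3 uint8, red, green, blue); there is no depth.
- cams.calibration(name): a dict with "fx", "fy", "cx", "cy" (pixels), "R" (3x3) and "t" (3): a world point X has camera coordinates R X + t. Camera axes: x right, y down, z forward; pixel columns grow to the right and rows downward; lengths in m; the calibration is good to about 2 mm. A picture is of the moment at which its call begins: read the wrist's pose just before it. calibration takes no time and is no camera call; for the wrist camera it gives the pose at the moment of the call.
- bot.close_job(): hands the job in; it is judged then, once.
Trained networks look in the newest picture that a camera, given by its name, has taken for a name from the list of things; names that differ only in an ending like _2 or _b are one class to them, and where a whole thing is asked for, a point or a joint stands for the part that bears it (a point fixed in the world has none). Each returns a list of dicts, best first, with "confidence" (0 to 1); they miss things now and then, are a little off and sometimes report something else, mostly with a low value. They report only what shows in the picture. A call takes as long as a camera call. They do not tell look-alikes from the thing itself.
- nets.trace(camera, thing): "region" (420x560 bool, what is visible of it).
- nets.tip_of(camera, thing): "xyz" ([x, y, z] in m, in the coordinates of the camera as it stood for that picture, good to about 4 mm: a listed point, or the origin of a listed thing).
The state is a dict: "time_s": time; "joint_positions": joint angles; "dq": joint speeds; "tau": joint torques, N m; "position": TCP position; "eef_rot": TCP orientation; "contact_force": force on the tool from outside, world axes, zero at the start; "ft_torque": the same for the moment, N m; "opening": opening from 0.0 (shut) to 1.0 (fully open); "grasp_force": force on a finger pad.
Only numpy, scipy, OpenCV 4.12 (cv2) and the standard library are available. Lean on these libraries where they do the work, as an engineer would, in place of code of your own. Each camera call takes 0.05 s, during which the arm holds its last target. There are 200 camera calls.

## Working session

There is one attempt and no reset: what is moved stays moved. The work goes in short steps, Python scripts to look and compute and a tool call to move; the robot and the scene stay as the last step left them, time stands still between calls to the robot, and variables do not carry over. Pictures are saved under pics/ and viewed, at most 14 in all, crops included, and the job is handed in when it is done.

Besides the shell and the picture viewer there is one more tool, called after "Emit:" as name(argument=value, ...) on one line, values as JSON. jog_arm: Moves the arm, as the interface text tells. Its arguments: {"type":"object","properties":{"plan":{"type":"array","items":{"type":"number"}},"grip_force":{"type":"number"}},"required":["plan"]}

```bash
mkdir -p pics; cat > h.py <<'E'
import numpy as np,cv2
from station import sensors,cams,bot,nets
def shot(cam,name=None):
    c=cams.calibration(cam); im=cams.get_image(cam)
    if name: cv2.imwrite(f'pics/{name}.png',im[:,:,::-1])
    return im,c
def px(c,X):
    p=np.array(c['R'])@np.array(X)+np.array(c['t']); return p[0]/p[2]*c['fx']+c['cx'],p[1]/p[2]*c['fy']+c['cy']
def ray(c,u,v,z):
    R=np.array(c['R']);t=np.array(c['t']);o=-R.T@t
    d=R.T@np.array([(u-c['cx'])/c['fx'],(v-c['cy'])/c['fy'],1]); return o+d*(z-o[2])/d[2]
def find(cam,c,th):
    R=np.array(c['R']);t=np.array(c['t'])
    for r in nets.tip_of(cam,th)[:3]:
        X=R.T@(np.array(r['xyz'])-t); print(cam,th,round(r['confidence'],2),X.round(3),np.round(px(c,X)))
E
python3 - <<'E'
from h import *
print(sensors.state(), bot.hold_point_z)
for cam in ['scene','side']:
    im,c=shot(cam,cam+'0')
    for th in ['cup','stapler','key_fob','earbud_case','coaster','pen_tray','key_tray','charge_pad','tape_dispenser','shelf']: find(cam,c,th)
shot('wrist','wrist0')
E
```

```text
{'time_s': 0.0, 'joint_positions': array([ 1.15188202e+00,  3.59488828e-01,  1.51142861e+00, -3.30285395e-05,
        1.27249657e+00, -1.15112077e-01]), 'dq': array([-7.94957115e-04, -4.97460028e-04,  9.36885125e-05, -6.17542795e-04,
        5.90243266e-04,  1.50621644e-03]), 'tau': array([-7.43316832e-04, -5.15383744e+01, -2.70729071e+01,  6.76343380e-02,
        3.49402393e-02, -1.09353216e-04]), 'position': array([0.17923281, 0.57187931, 0.22182068]), 'eef_rot': array([-3.13977973e+00, -1.77853894e-04,  2.83779999e+00]), 'contact_force': array([ 0.50962115, -0.45967964,  0.31582543]), 'ft_torque': array([ 0.05403285, -0.01089313,  0.02184575]), 'grasp_force': 0.0, 'opening': 0.9984297841907536} 0.0187
scene cup 0.7 [ 0.542 -0.052  0.066] [282. 239.]
scene cup 0.62 [ 0.34   0.016 -0.001] [226. 203.]
scene stapler 0.95 [0.545 0.199 0.067] [342. 170.]
scene key_fob 0.7 [0.544 0.331 0.072] [367. 138.]
scene key_fob 0.23 [ 0.539 -0.057  0.061] [279. 241.]
scene earbud_case 0.59 [ 0.535 -0.313  0.068] [197. 331.]
scene coaster 0.73 [ 0.541 -0.313  0.059] [200. 336.]
scene pen_tray 0.74 
[... 554 characters left out ...]
5.]
side stapler 0.6 [0.549 0.2   0.062] [272. 145.]
side stapler 0.36 [ 0.544  0.009 -0.004] [307. 215.]
side key_fob 0.8 [0.546 0.337 0.065] [249. 114.]
side key_fob 0.44 [ 0.538 -0.06   0.061] [322. 219.]
side earbud_case 0.8 [ 0.535 -0.309  0.062] [391. 315.]
side coaster 0.7 [ 0.538 -0.31   0.059] [392. 316.]
side pen_tray 0.59 [0.542 0.33  0.06 ] [248. 117.]
side key_tray 0.62 [0.547 0.204 0.06 ] [271. 145.]
side charge_pad 0.98 [ 0.537 -0.059  0.062] [322. 219.]
side charge_pad 0.24 [ 0.539  0.006 -0.002] [305. 216.]
side tape_dispenser 0.73 [ 0.538 -0.189  0.061] [356. 265.]
side tape_dispenser 0.41 [ 0.537 -0.307  0.064] [392. 314.]
side shelf 0.66 [ 0.541  0.007 -0.002] [306. 215.]
```

View pics/scene0.png

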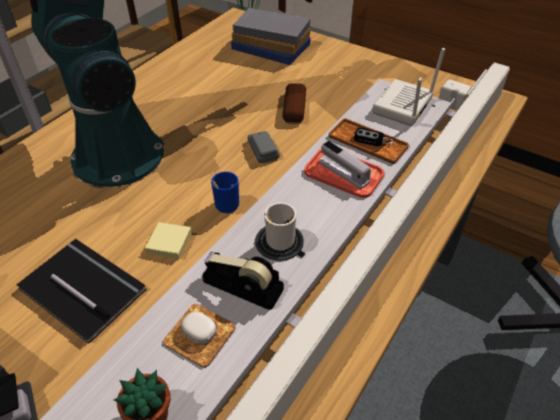

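View pics/side0.png

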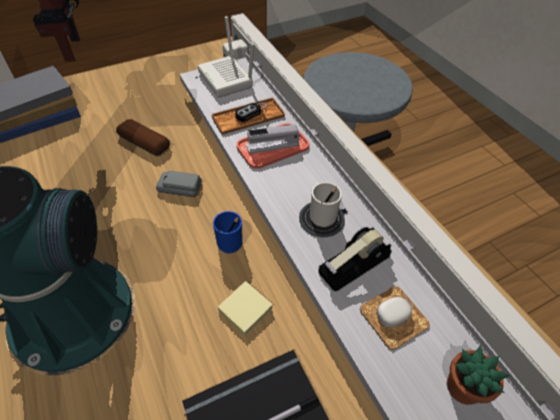

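The scene picture shows the shelf with, from the far end, the fob (369,137) in the wooden tray, the stapler (345,163) in the coral tray, a bare stretch, the white cup (280,228) on the pad, the tape dispenser (244,280) and the earbud case (198,328) on the coaster. Things that could be confused:
- **Cup:** white one on the shelf (280,228), blue one on the desk (226,192). The white one is right.
- **Fob or case:** black fob on the shelf (369,137), grey block (262,146), brown case (294,103). The fob on the shelf is right.

I'll fly over the two trays for a close wrist view.

Emit:
jog_arm(plan=[8.7,0,0,-1.5,-5.8,8.7,0,0,-1.5,-5.8,8.7,0,0,-1.5,-5.8,8.7,-3,-2.5,-1,0,8.7,-3,-2.5,-1,0,8.7,-3,-2.5,-1,0,8.7,-3,-2.5,-1,0,8.7,-3,-2.5,-1,0,8.7,-3,-2.5,-1,0,8.7,-3,-2.5,-1,0,8.7,-3,-2.5,-1,0,8.7,-3,-2.5,0,0,8.7,-3,-2.5,0,0,8.7,-3,-2.5,0,0,8.7,-3,-2.5,0,0,8.7,0,0,0,0,8.7,0,0,0,0])

```text
time_s: 2.57
position: [0.5408, 0.2709, 0.3472]
eef_rot: [-3.141, -0.001, 3.138]
contact_force: [-0.4, -0.4, -0.8]
opening: 0.989
grasp_force: 0.0
```

```bash
cat >> h.py <<'E'
def seg(cam,c,th,z,im=None):
    # min-area rectangle of the traced region projected to height z
    for r in nets.trace(cam,th)[:2]:
        v,u=np.nonzero(r['region'])
        if len(v)<30: continue
        P=np.array([ray(c,a,b,z)[:2] for a,b in zip(u,v)],np.float32)
        (cx,cy),(w,h),a=cv2.minAreaRect(P)
        if w<h: w,h,a=h,w,a+90
        print(' trace',th,round(r['confidence'],2),'ctr',round(cx,3),round(cy,3),'size',round(w,3),round(h,3),'yaw',round((a+90)%180-90,1),'px',u.mean().round(),v.mean().round())
E
python3 - <<'E'
from h import *
s=sensors.state();print(s['time_s'],s['position'],s['eef_rot'])
im,c=shot('wrist','w1')
print('cam',-np.array(c['R']).T@np.array(c['t']))
for th,z in [('stapler',.11),('key_fob',.082),('pen_tray',.07),('key_tray',.07)]:
    find('wrist',c,th); seg('wrist',c,th,z)
E
```

```text
2.5667 [0.54076551 0.27093573 0.34715277] [-3.14132975e+00 -6.49307623e-04  3.13790286e+00]
cam [0.45622947 0.27197195 0.50972724]
wrist stapler 0.69 [0.548 0.194 0.065] [219. 171.]
 trace stapler 0.6 ctr 0.544 0.203 size 0.13 0.037 yaw -11.3 px 220.0 172.0
 trace key_fob 0.82 ctr 0.542 0.336 size 0.073 0.04 yaw 13.3 px 332.0 167.0
wrist pen_tray 0.85 [0.539 0.333 0.059] [327. 162.]
 trace pen_tray 0.55 ctr 0.543 0.335 size 0.185 0.084 yaw -1.7 px 330.0 160.0
 trace pen_tray 0.29 ctr 0.553 0.196 size 0.144 0.043 yaw -11.4 px 220.0 172.0
 trace key_tray 0.81 ctr 0.548 0.2 size 0.168 0.11 yaw 2.2 px 223.0 164.0
```

View pics/w1.png

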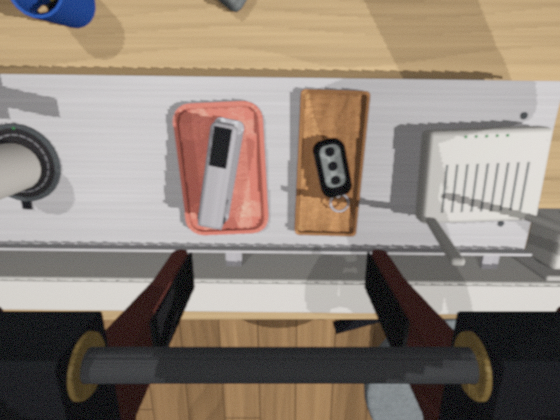

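The wrist view shows the stapler at (220,172) in the coral tray, the fob at (332,167) in the wooden tray with its ring at (338,205), the cup on the pad at the left edge, and the router at (485,180) with an antenna tip near (460,262). I'll work out where that antenna is before reaching in.

```bash
python3 - <<'E'
from h import *
w=cams.calibration('wrist');s=cams.calibration('scene')
def P(c): return np.array([[c['fx'],0,c['cx']],[0,c['fy'],c['cy']],[0,0,1]])@np.hstack([np.array(c['R']),np.array(c['t']).reshape(3,1)])
for a,b in [((460,262),(421,78)),((436,222),(416,113))]:
    X=cv2.triangulatePoints(P(w),P(s),np.array(a,float),np.array(b,float)); X=(X[:3]/X[3]).ravel(); print(X,px(w,X),px(s,X))
a,b=cv2.imread('pics/scene0.png')[40:130,360:520],cv2.imread('pics/side0.png')[5:95,180:340]
cv2.imwrite('pics/ant.png',cv2.resize(np.vstack([a,b]),None,fx=3.3,fy=3.3))
E
```

```text
[0.60780691 0.44733347 0.20156565] (np.float64(460.8145424754747), np.float64(263.1251886062227)) (np.float64(420.7730606144446), np.float64(78.14599436645183))
[0.60800456 0.47191693 0.08690766] (np.float64(436.243256027808), np.float64(222.354918010089)) (np.float64(415.9102186252066), np.float64(113.0428827111093))
```

View pics/ant.png

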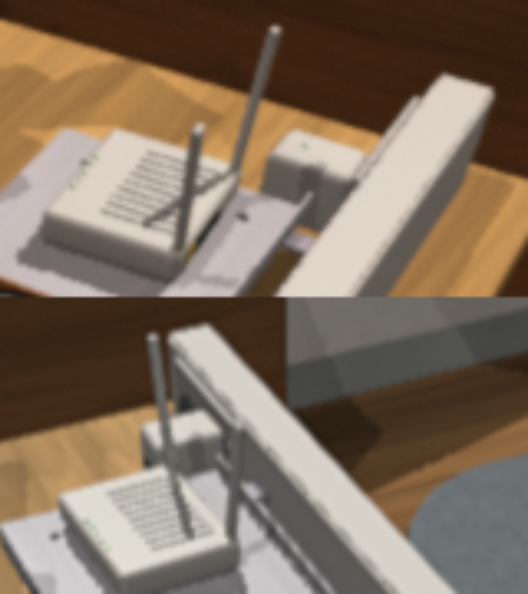

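The antenna tip is at about (0.61, 0.45, 0.20), clear of the gripper. Now picking up the fob.

Emit:
jog_arm(plan=[5.4,0,0,0,-6.75,5.4,0,0,0,-6.75,5.4,-0.8,3.1,1,0,5.4,-0.8,3.2,1,0,5.4,0,0,3.8,0,5.4,0,0,3.8,0,5.4,0,0,3.8,0,5.4,0,0,3.8,0,5.4,0,0,3.8,0,5.4,0,0,3,0,5.4,0,0,2.2,0,5.4,0,0,1.2,0,5.4,0,0,0,0,5.4,0,0,0,0], grip_force=12)

```text
time_s: 4.18
position: [0.5405, 0.3378, 0.074]
eef_rot: [-3.142, 0.0, -2.906]
contact_force: [-0.1, -0.1, 0.7]
opening: 0.614
grasp_force: 0.0
```

Emit:
jog_arm(plan=[5.4,0,0,0.2,0,3,0,0,0,0,3,0,0,0,0,3,0,0,0,0,3,0,0,0,0,3,0,0,0,0,3,0,0,-1,0,3,0,0,-1,0,3,0,0,-2,0,3,0,0,-2,0], grip_force=12)

```text
time_s: 5.02
position: [0.5397, 0.3372, 0.1324]
eef_rot: [-3.141, -0.001, -2.906]
contact_force: [-0.7, -0.3, -0.4]
opening: 0.432
grasp_force: 12.0
```

Emit:
jog_arm(plan=[3,0,0,-2.5,6.75,3,0,0,-2.5,6.75,3,-0.5,-3.8,0,0,3,0,-3.8,0,0,3,0,-3.8,0,0,3,0,-3.8,0,0,3,0,-3.8,0,0,3,0,-3.8,0,0,3,0,-3.9,0,0,3,0,0,3.5,0,3,0,0,3.5,0,3,0,0,2.5,0,3,0,0,1,0,3,0,0,0.4,0,3,0,0,0.3,0,3,0,0,0,0,3,0,0,0,0])

```text
time_s: 6.43
position: [0.5465, 0.0707, 0.0711]
eef_rot: [-3.142, 0.002, -3.141]
contact_force: [-0.2, 0.4, -0.9]
opening: 0.434
grasp_force: 12.0
```

Emit:
jog_arm(plan=[3,0,0,0.2,0,3,0,0,0.1,0,3,0,0,0,0,3,0,0,0,0])

```text
time_s: 6.77
position: [0.5462, 0.0706, 0.0677]
eef_rot: [3.142, 0.002, -3.142]
contact_force: [-0.8, 0.8, 5.5]
opening: 0.432
grasp_force: 12.0
```

Emit:
jog_arm(plan=[5.4,0,0,0,0,5.4,0,0,0,0,5.4,0,0,-0.5,0,8,0,0,-3,0,8,0,0,-3.9,0,8,0,0,-3.9,0,8,0,3.1,-2.5,0,8,0,3.3,-2.5,0,8,0,3.3,-2.5,0,8,0,3.3,-2.5,0,8,0,0,0,0,8,0,0,0,0])

```text
time_s: 7.77
position: [0.5459, 0.202, 0.2814]
eef_rot: [3.141, 0.003, -3.139]
contact_force: [-0.9, -0.6, -0.4]
opening: 0.914
grasp_force: 0.0
```

```bash
python3 - <<'E'
from h import *
s=sensors.state();print(s['time_s'],s['position'],s['eef_rot'])
im,c=shot('wrist','w2')
for th,z in [('stapler',.115),('stapler',.07),('key_fob',.077),('pen_tray',.07),('key_tray',.07),('cup',.1),('charge_pad',.065)]:
    find('wrist',c,th); seg('wrist',c,th,z)
E
```

```text
7.7667 [0.54592608 0.20203736 0.28136381] [ 3.14109637  0.0034193  -3.13859359]
wrist stapler 0.56 [0.55  0.198 0.065] [275. 180.]
 trace stapler 0.78 ctr 0.543 0.198 size 0.128 0.034 yaw -10.8 px 276.0 180.0
wrist stapler 0.56 [0.55  0.198 0.065] [275. 180.]
 trace stapler 0.78 ctr 0.555 0.197 size 0.146 0.038 yaw -10.8 px 276.0 180.0
wrist key_fob 0.66 [0.547 0.07  0.058] [159. 175.]
 trace key_fob 0.65 ctr 0.556 0.073 size 0.092 0.043 yaw -0.6 px 157.0 179.0
wrist pen_tray 0.81 [0.538 0.334 0.058] [399. 168.]
 trace pen_tray 0.87 ctr 0.543 0.334 size 0.186 0.086 yaw -1.8 px 403.0 166.0
wrist key_tray 0.35 [ 0.544  0.007 -0.004] [125. 162.]
 trace key_tray 0.71 ctr 0.548 0.2 size 0.168 0.108 yaw 2.3 px 277.0 169.0
wrist cup 0.95 [ 0.538 -0.06   0.067] [ 35. 168.]
 trace cup 0.71 ctr 0.549 -0.044 size 0.088 0.061 yaw -13.5 px 27.0 177.0
 trace cup 0.7 ctr 0.389 0.051 size 0.037 0.008 yaw -89.9 px 103.0 4.0
 trace charge_pad 0.95 ctr 0.538 -0.044 size 0.107 0.079 yaw 16.5 px 52.0 160.0
```

View pics/w2.png

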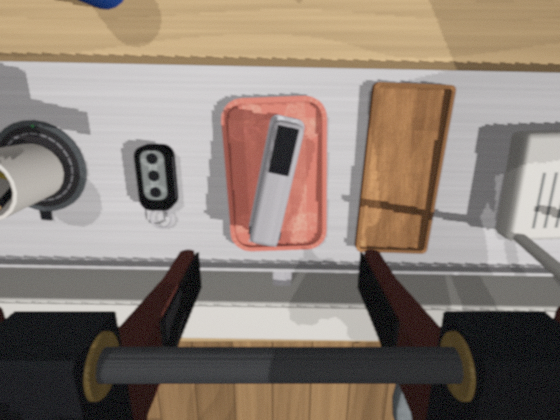

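The fob stands on the bare stretch at (157,178). The stapler is at (276,180), the empty wooden tray at (403,166) and the router at the right edge. Now picking up the stapler.

Emit:
jog_arm(plan=[6.5,0,0,0,5.5,6.5,0,0,0,5.5,6.5,-0.3,-0.4,3,0,6.5,0,0,3.8,0,6.5,0,0,3.8,0,6.5,0,0,3.8,0,6.5,0,0,3,0,6.5,0,0,2,0,6.5,0,0,0,0,6.5,0,0,0,0,2.4,0,0,0,0,2.4,0,0,0,0,2.4,0,0,0,0,2.4,0,0,0,0,2.4,0,0,0,0,2.4,0,0,0,0,2.4,0,0,-0.5,0,2.4,0,0,-0.5,0], grip_force=30)

```text
time_s: 10.02
position: [0.5467, 0.1957, 0.0955]
eef_rot: [-3.141, -0.002, 2.95]
contact_force: [0.6, -0.3, -2.4]
opening: 0.341
grasp_force: 29.9
```

Emit:
jog_arm(plan=[2.4,0,0,-2,0,2.4,0,0,-2,0,2.4,0,0,0,-4.65,2.4,0,0,0,-4.65,2.4,0.4,3.4,0,0,2.4,0.4,3.4,0,0,2.4,0,3.5,0,0,2.4,0,3.5,0,0,2.4,0,0,0,0,2.4,0,0,2,0,2.4,0,0,1.5,0,2.4,0,0,0.7,0,2.4,0,0,0.3,0,2.4,0,0,0.2,0,2.4,0,0,0,0,2.4,0,0,0,0])

```text
time_s: 11.35
position: [0.5442, 0.3341, 0.0894]
eef_rot: [3.141, 0.001, 3.111]
contact_force: [-0.6, -0.1, -3.0]
opening: 0.339
grasp_force: 29.9
```

Emit:
jog_arm(plan=[2.4,0,0,0.2,0,2.4,0,0,0.1,0,2.4,0,0,0,0,2.4,0,0,0,0])

```text
time_s: 11.68
position: [0.5442, 0.3343, 0.0865]
eef_rot: [3.141, 0.001, 3.112]
contact_force: [-0.4, 0.4, 2.3]
opening: 0.341
grasp_force: 29.9
```

Emit:
jog_arm(plan=[6,0,0,0,0,6,0,0,0,0,6,0,0,0,0,6,0,0,-1,0,6,0,0,-3,0,6,0,0,-3.9,0,6,0,0,-3.9,0,6,0,0,-3,-1.7,6,0,-3.4,-2,0,6,0,-3.4,-2,0,6,0,-3.4,0,0,6,0,-3.4,0,0,6,0,0,0,0,6,0,0,0,0])

```text
time_s: 12.85
position: [0.5436, 0.1968, 0.2746]
eef_rot: [3.141, 0.001, 3.138]
contact_force: [0.5, -0.0, 0.2]
opening: 0.683
grasp_force: 0.0
```

```bash
python3 - <<'E'
from h import *
s=sensors.state();print(s['time_s'],s['position'],s['eef_rot'])
im,c=shot('wrist','w3')
for th,z in [('stapler',.115),('stapler',.07),('key_fob',.077),('pen_tray',.07),('key_tray',.07)]:
    find('wrist',c,th); seg('wrist',c,th,z)
E
```

```text
12.85 [0.54361916 0.19676061 0.27459842] [3.14133134e+00 7.66676615e-04 3.13849544e+00]
wrist stapler 0.71 [0.544 0.329 0.063] [402. 177.]
 trace stapler 0.74 ctr 0.539 0.324 size 0.126 0.048 yaw -2.4 px 417.0 178.0
wrist stapler 0.71 [0.544 0.329 0.063] [402. 177.]
 trace stapler 0.74 ctr 0.55 0.342 size 0.143 0.054 yaw -2.4 px 417.0 178.0
wrist key_fob 0.85 [0.549 0.066 0.058] [159. 181.]
 trace key_fob 0.7 ctr 0.556 0.073 size 0.093 0.043 yaw -0.4 px 160.0 184.0
wrist pen_tray 0.92 [0.538 0.336 0.059] [408. 171.]
 trace pen_tray 0.82 ctr 0.544 0.334 size 0.186 0.086 yaw -1.8 px 404.0 161.0
wrist key_tray 0.97 [0.55  0.196 0.062] [278. 183.]
 trace key_tray 0.55 ctr 0.548 0.2 size 0.168 0.108 yaw 2.0 px 281.0 176.0
 trace key_tray 0.45 ctr 0.537 -0.042 size 0.106 0.081 yaw 17.0 px 53.0 166.0
```

View pics/w3.png

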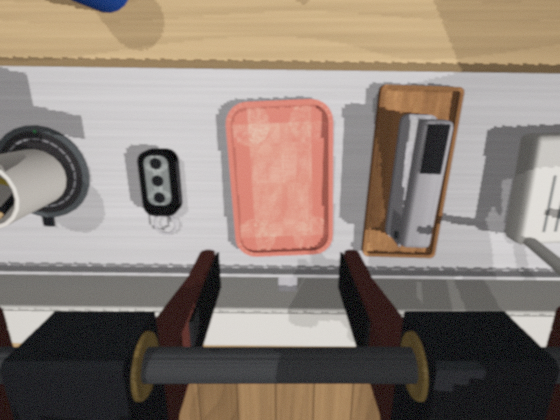

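The stapler lies along the wooden tray at (415,178) and the coral tray (280,177) is empty. Moving the fob into it.

Emit:
jog_arm(plan=[5.4,-0.1,-3.2,0,0,5.4,0,-3.2,0,0,5.4,0,-3.2,0,0,5.4,0,-3,2,0,5.4,0,0,3.8,0,5.4,0,0,3.8,0,5.4,0,0,3.8,0,5.4,0,0,3.8,0,5.4,0,0,2.4,0,5.4,0,0,1,0,5.4,0,0,0,0,3,0,0,0,0,3,0,0,0,0,3,0,0,0,0,3,0,0,0,0,3,0,0,0,0,3,0,0,-1,0], grip_force=12)

```text
time_s: 14.82
position: [0.5441, 0.0721, 0.0777]
eef_rot: [-3.141, -0.001, 3.141]
contact_force: [-0.5, -0.2, 0.3]
opening: 0.431
grasp_force: 12.0
```

Emit:
jog_arm(plan=[3,0,0,-2,0,3,0,0,-2,0,3,-0.4,3.2,0,0,3,0,3.2,0,0,3,0,3.2,0,0,3,0,3.2,0,0,3,0,0,0,0,3,0,0,2,0,3,0,0,1.5,0,3,0,0,0.5,0,3,0,0,0.3,0,3,0,0,0.2,0,3,0,0,0,0,3,0,0,0,0])

```text
time_s: 15.98
position: [0.5488, 0.1997, 0.0739]
eef_rot: [-3.142, 0.001, 3.141]
contact_force: [-1.7, -0.4, 6.3]
opening: 0.432
grasp_force: 12.0
```

Emit:
jog_arm(plan=[5.4,0,0,0,0,5.4,0,0,0,0,5.4,0,0,-0.5,0,8.7,0,0,-3,0,8.7,0,0,-3.9,0,8.7,0,-0.6,-3.8,0,8.7,0,-2.5,-3,0,8.7,0,-2.5,-3,0,8.7,0,-2.5,-3,0,8.7,0,-2.5,-3,0,8.7,0,-4,0,0,8.7,0,-4,0,0,8.7,0,-4,0,0,8.7,0,-4,0,0,8.7,0,0,0,0,8.7,0,0,0,0])

```text
time_s: 17.32
position: [0.5485, -0.0679, 0.3049]
eef_rot: [-3.141, 0.0, 3.137]
contact_force: [0.3, 1.3, 0.3]
opening: 0.991
grasp_force: 0.0
```

```bash
python3 - <<'E'
from h import *
s=sensors.state();print(s['time_s'],s['position'],s['eef_rot'])
im,c=shot('wrist','w4')
for th,z in [('key_fob',.082),('key_tray',.07),('cup',.145),('charge_pad',.065),('tape_dispenser',.1),('coaster',.065),('earbud_case',.08)]:
    find('wrist',c,th); seg('wrist',c,th,z)
E
```

```text
17.3167 [ 0.54846929 -0.06788289  0.30492365] [-3.14148383e+00  2.47049550e-04  3.13740214e+00]
wrist key_fob 0.77 [0.549 0.2   0.068] [515. 172.]
 trace key_fob 0.93 ctr 0.559 0.195 size 0.092 0.051 yaw 0.0 px 518.0 174.0
wrist key_tray 0.78 [0.549 0.2   0.058] [509. 170.]
 trace key_tray 0.76 ctr 0.548 0.197 size 0.168 0.114 yaw 2.1 px 509.0 166.0
wrist cup 0.59 [ 0.54  -0.062  0.068] [284. 165.]
 trace cup 0.88 ctr 0.396 -0.01 size 0.032 0.009 yaw 89.7 px 349.0 5.0
 trace cup 0.69 ctr 0.539 -0.057 size 0.065 0.062 yaw 45.5 px 291.0 177.0
 trace charge_pad 0.71 ctr 0.527 -0.058 size 0.099 0.075 yaw -81.7 px 288.0 144.0
wrist tape_dispenser 0.7 [ 0.541 -0.18   0.062] [182. 166.]
 trace tape_dispenser 0.91 ctr 0.534 -0.183 size 0.142 0.077 yaw 6.9 px 173.0 164.0
 trace coaster 0.92 ctr 0.537 -0.311 size 0.098 0.096 yaw -87.0 px 68.0 161.0
wrist earbud_case 0.61 [ 0.539 -0.31   0.063] [ 68. 164.]
 trace earbud_case 0.93 ctr 0.536 -0.308 size 0.064 0.054 yaw -0.3 px 60.0 164.0
```

View pics/w4.png

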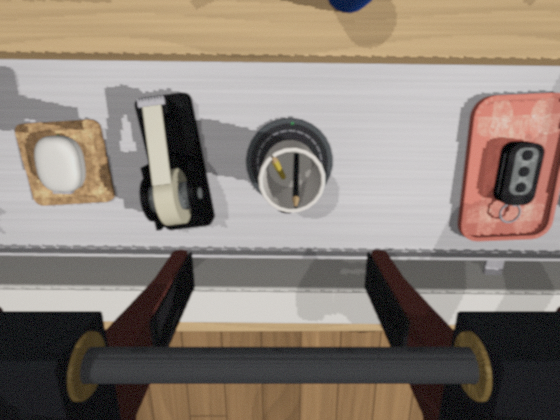

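The cup is at (291,177) on the pad at (288,150), the tape dispenser at (173,164) and the case on the coaster at (60,164). The fob sits well in the coral tray at (518,174). Moving the cup to the bare stretch.

Emit:
jog_arm(plan=[8.7,0.95,1,0,0,8.7,0,0,3.5,0,8.7,0,0,3.5,0,8.7,0,0,3.5,0,8.7,0,0,3.5,0,8.7,0,0,3.5,0,8.7,0,0,2.4,0,8.7,0,0,1,0,8.7,0,0,0,0,8.7,0,0,0,0,5,0,0,0,0,5,0,0,0,0,5,0,0,0,0,5,0,0,0,0,5,0,0,0,0,5,0,0,-0.5,0,5,0,0,-0.5,0], grip_force=25)

```text
time_s: 19.48
position: [0.5383, -0.0557, 0.1057]
eef_rot: [3.141, -0.001, 3.141]
contact_force: [0.5, 0.2, -2.5]
opening: 0.703
grasp_force: 25.0
```

Emit:
jog_arm(plan=[5,0,0,-1.5,0,5,0,0,-1,0,5,-0.3,2,0,0,5,-0.3,2.8,0,0,5,0,2.8,0,0,5,0,2.8,0,0,5,0,2.2,0,0,5,0,0,0,0,5,0,0,1.5,0,5,0,0,1.2,0,5,0,0,0.6,0,5,0,0,0.3,0,5,0,0,0.2,0,5,0,0,0.1,0,5,0,0,0,0,5,0,0,0,0])

```text
time_s: 20.82
position: [0.5455, 0.0699, 0.0921]
eef_rot: [-3.141, 0.001, 3.141]
contact_force: [0.3, -0.8, -2.8]
opening: 0.7
grasp_force: 25.0
```

Emit:
jog_arm(plan=[5,0,0,0.1,0,5,0,0,0.1,0,5,0,0,0,0,5,0,0,0,0])

```text
time_s: 21.15
position: [0.546, 0.0699, 0.0917]
eef_rot: [-3.141, 0.002, -3.142]
contact_force: [-3.4, -1.5, 12.0]
opening: 0.704
grasp_force: 25.0
```

Emit:
jog_arm(plan=[8.7,0,0,-0.1,0,8.7,0,0,0,0,8.7,0,0,0,0,8.7,0,0,-1,0,8.7,0,0,-3,0,8.7,0,0,-3.9,0,8.7,0,0,-3.9,0,8.7,0,-1.5,-3.5,0,8.7,0,-3,-2.5,0,8.7,0,-4,-1.1,0,8.7,0,-4,0,0,8.7,0,-4,0,0,8.7,0,-4,0,0,8.7,0,-4,0,0,8.7,0,-4,0,0,8.7,0,-4,0,0,8.7,0,-4,0,0,8.7,0,-3,0,0,8.7,0,0,0,0,8.7,0,0,0,0])

```text
time_s: 22.82
position: [0.5446, -0.3263, 0.2797]
eef_rot: [3.141, -0.0, 3.139]
contact_force: [0.2, 0.9, 0.0]
opening: 0.991
grasp_force: 0.0
```

```bash
python3 - <<'E'
from h import *
s=sensors.state();print(s['time_s'],s['position'],s['eef_rot'])
im,c=shot('wrist','w5')
for th,z in [('cup',.14),('charge_pad',.065),('tape_dispenser',.1),('coaster',.065),('earbud_case',.075)]:
    find('wrist',c,th); seg('wrist',c,th,z)
E
```

```text
22.8167 [ 0.54461032 -0.32633354  0.27970247] [ 3.14126620e+00 -2.44100536e-04  3.13869823e+00]
wrist charge_pad 0.93 [ 0.535 -0.058  0.062] [527. 166.]
 trace charge_pad 0.85 ctr 0.544 -0.066 size 0.107 0.082 yaw 13.2 px 524.0 170.0
wrist tape_dispenser 0.66 [ 0.541 -0.183  0.061] [411. 172.]
 trace tape_dispenser 0.97 ctr 0.532 -0.183 size 0.144 0.082 yaw 7.2 px 419.0 171.0
 trace coaster 0.89 ctr 0.538 -0.312 size 0.095 0.095 yaw 3.3 px 291.0 167.0
 trace earbud_case 0.7 ctr 0.537 -0.309 size 0.066 0.047 yaw -0.2 px 296.0 171.0
 trace earbud_case 0.66 ctr 0.536 -0.312 size 0.094 0.093 yaw 3.2 px 291.0 167.0
```

View pics/w5.png

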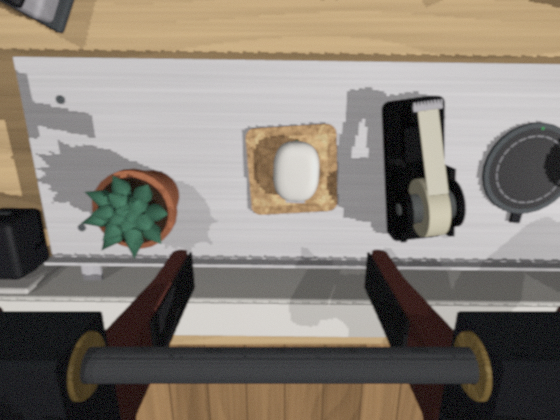

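The case is at (296,171) on the coaster (291,167), the dispenser at (419,171), the emptied pad at (525,170), and the plant at (135,212) is clear of the gripper. Picking up the case.

Emit:
jog_arm(plan=[6.6,0.75,1.7,0,0,6.6,0,0,3.8,0,6.6,0,0,3.8,0,6.6,0,0,3.8,0,6.6,0,0,3.8,0,6.6,0,0,3,0,6.6,0,0,2,0,6.6,0,0,0.8,0,6.6,0,0,0,0,6.6,0,0,0,0,4,0,0,0,0,4,0,0,0,0,4,0,0,0,0,4,0,0,0,0,4,0,0,0,0,4,0,0,-0.5,0,4,0,0,-0.5,0], grip_force=10)

```text
time_s: 24.78
position: [0.5373, -0.3077, 0.08]
eef_rot: [3.141, -0.0, 3.142]
contact_force: [0.2, 0.2, -0.0]
opening: 0.532
grasp_force: 10.0
```

Emit:
jog_arm(plan=[4,0,0,-2,0,4,0,0,-3.5,0,4,0,0,-3.5,0,4,0,0,-3.5,0,4,0,0,-3.5,0,4,0,3,0,0,4,0,3.7,0,0,4,0,3.7,0,0,4,0,3.7,0,0,4,0,3.7,0,0,4,0,3.7,0,0,4,0,3.4,0,0,4,0,0,0,0,4,0,0,0,0])

```text
time_s: 25.95
position: [0.5372, -0.0573, 0.2401]
eef_rot: [-3.141, 0.0, -3.138]
contact_force: [-0.4, -0.9, -0.1]
opening: 0.537
grasp_force: 10.0
```

```bash
python3 - <<'E'
from h import *
s=sensors.state();print(s['time_s'],s['position'],s['eef_rot'])
im,c=shot('wrist','w6')
for th,z in [('charge_pad',.065),('cup',.14),('earbud_case',.2)]:
    find('wrist',c,th); seg('wrist',c,th,z)
E
```

```text
25.95 [ 0.53720783 -0.05726234  0.24006073] [-3.14133779e+00  1.43397693e-05 -3.13824599e+00]
wrist charge_pad 0.56 [ 0.536 -0.055  0.064] [281. 185.]
 trace charge_pad 0.87 ctr 0.529 -0.057 size 0.099 0.083 yaw -89.0 px 280.0 177.0
wrist cup 0.72 [0.543 0.066 0.063] [404. 191.]
 trace cup 0.76 ctr 0.536 0.061 size 0.087 0.061 yaw 41.4 px 430.0 210.0
 trace cup 0.61 ctr 0.397 -0.011 size 0.028 0.006 yaw -89.9 px 350.0 4.0
wrist earbud_case 0.77 [ 0.538 -0.058  0.234] [277. 266.]
wrist earbud_case 0.52 [0.543 0.066 0.064] [404. 191.]
wrist earbud_case 0.15 [0.549 0.196 0.059] [532. 197.]
 trace earbud_case 0.69 ctr 0.562 -0.057 size 0.091 0.063 yaw -2.3 px 279.0 272.0
```

View pics/w6.png

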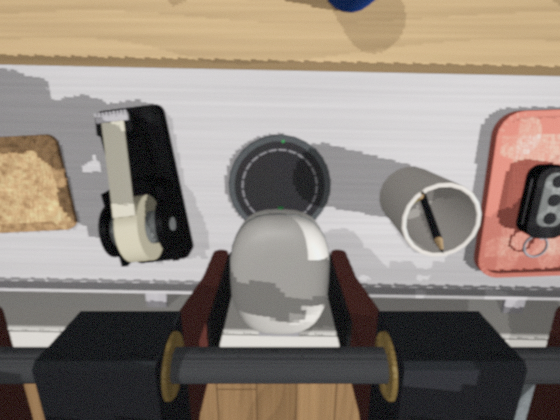

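The case hangs in the fingers at (280,270), right over the pad centre. The pad shows at (280,184) and the cup at (430,210). Lowering.

Emit:
jog_arm(plan=[4,0,0,3.5,0,4,0,0,3.5,0,4,0,0,3.5,0,4,0,0,3.2,0,4,0,0,2,0,4,0,0,0.8,0,4,0,0,0.3,0,4,0,0,0.2,0,4,0,0,0,0,4,0,0,0,0])

```text
time_s: 27.13
position: [0.5386, -0.0595, 0.0708]
eef_rot: [-3.141, 0.002, 3.141]
contact_force: [-0.2, 0.1, -1.2]
opening: 0.529
grasp_force: 10.0
```

Emit:
jog_arm(plan=[4,0,0,0.1,0,4,0,0,0.1,0,4,0,0,0,0,4,0,0,0,0])

```text
time_s: 27.47
position: [0.5392, -0.0595, 0.0694]
eef_rot: [-3.141, 0.003, 3.141]
contact_force: [-1.4, -0.5, 7.5]
opening: 0.533
grasp_force: 10.0
```

Emit:
jog_arm(plan=[6.4,0,0,-0.1,0,6.4,0,0,0,0,6.4,0,0,0,0,6.4,0,0,-1,0,6.4,0,0,-3,0,6.4,0,0,-3.8,0,6.4,0,0,-3.8,0,6.4,0,0,-3.8,0,8.7,0,0,-3.5,0,8.7,-0.3,3,0,0,8.7,-0.35,3.3,0,0,8.7,0,3.3,0,0,8.7,0,3.3,0,0,8.7,0,0,0,0,8.7,0,0,0,0])

```text
time_s: 28.72
position: [0.5437, 0.0715, 0.2582]
eef_rot: [-3.141, 0.0, -3.138]
contact_force: [1.0, -0.1, -0.5]
opening: 0.987
grasp_force: 0.0
```

```bash
python3 - <<'E'
from h import *
s=sensors.state();print(s['time_s'],s['position'],s['eef_rot'])
im,c=shot('wrist','w7')
for th,z in [('charge_pad',.065),('cup',.14),('earbud_case',.075)]:
    find('wrist',c,th); seg('wrist',c,th,z)
E
```

```text
28.7167 [0.54373074 0.07152875 0.25818446] [-3.14135853e+00  1.61975637e-04 -3.13843694e+00]
 trace charge_pad 0.77 ctr 0.537 -0.056 size 0.1 0.099 yaw -48.9 px 159.0 172.0
wrist cup 0.67 [ 0.54  -0.182  0.06 ] [ 34. 176.]
wrist cup 0.66 [0.544 0.066 0.062] [273. 181.]
 trace cup 0.9 ctr 0.541 0.072 size 0.07 0.061 yaw -19.4 px 277.0 199.0
wrist earbud_case 0.87 [ 0.537 -0.058  0.064] [152. 174.]
wrist earbud_case 0.48 [0.545 0.333 0.063] [533. 183.]
 trace earbud_case 0.81 ctr 0.537 -0.06 size 0.066 0.052 yaw 0.1 px 146.0 175.0
 trace earbud_case 0.69 ctr 0.545 -0.166 size 0.168 0.079 yaw -13.3 px 31.0 181.0
```

View pics/w7.png

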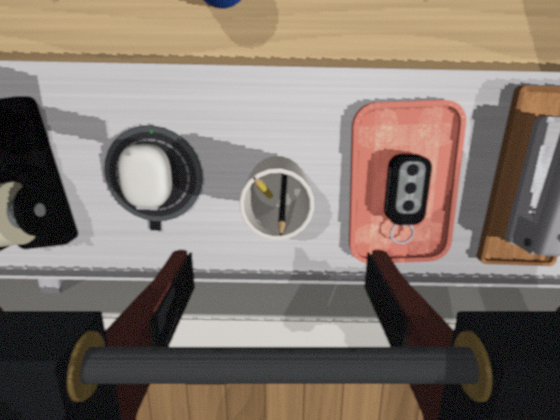

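The case sits centred on the pad at (150,174) and the cup stands at (277,203). Picking up the cup for the coaster.

Emit:
jog_arm(plan=[8.7,0,0,3.5,0,8.7,0,0,3.5,0,8.7,0,0,3.5,0,8.7,0,0,3,0,8.7,0,0,2.2,0,8.7,0,0,1,0,8.7,0,0,0,0,8.7,0,0,0,0,5,0,0,0,0,5,0,0,0,0,5,0,0,0,0,5,0,0,0,0,5,0,0,0,0,5,0,0,-0.5,0,5,0,0,-0.5,0], grip_force=25)

```text
time_s: 30.32
position: [0.5433, 0.0702, 0.1006]
eef_rot: [-3.142, -0.001, 3.141]
contact_force: [-0.4, 0.5, -2.9]
opening: 0.701
grasp_force: 25.0
```

Emit:
jog_arm(plan=[5,0,0,-1.5,0,5,0,0,-2.5,0,5,0,0,-3,0,5,0,0,-3,0,5,0,0,-2,0,5,0,-1.5,0,0,5,0,-2.5,0,0,5,0,-3.5,0,0,5,0,-3.5,0,0,5,0,-3.5,0,0,5,0,-3.5,0,0,5,0,-3.5,0,0,5,0,-3.5,0,0,5,0.3,-3.5,0,0,5,0.3,-3.5,0,0,5,0,-3.5,0,0,5,0,-2.2,0,0,5,0,0,0,0,5,0,0,0,0])

```text
time_s: 31.9
position: [0.5374, -0.3078, 0.2204]
eef_rot: [3.141, -0.001, 3.139]
contact_force: [-0.3, 0.9, -2.2]
opening: 0.699
grasp_force: 25.0
```

```bash
python3 - <<'E'
from h import *
s=sensors.state();print(s['time_s'],s['position'],s['eef_rot'])
im,c=shot('wrist','w8')
for th,z in [('coaster',.065),('cup',.2)]:
    find('wrist',c,th); seg('wrist',c,th,z)
im,c=shot('side','s8'); find('side',c,'cup'); find('side',c,'coaster')
im,c=shot('scene','c8'); find('scene',c,'cup'); find('scene',c,'coaster')
E
```

```text
31.9 [ 0.53744933 -0.30777286  0.22036533] [ 3.14079776e+00 -7.22847505e-04  3.13912435e+00]
wrist coaster 0.87 [ 0.54  -0.315  0.061] [271. 193.]
 trace coaster 0.95 ctr 0.535 -0.312 size 0.096 0.089 yaw -86.7 px 273.0 177.0
wrist cup 0.6 [ 0.536 -0.31   0.191] [275. 245.]
 trace cup 0.57 ctr 0.577 -0.303 size 0.127 0.097 yaw -22.8 px 279.0 291.0
side cup 0.92 [ 0.343  0.014 -0.001] [228. 244.]
side cup 0.74 [ 0.538 -0.305  0.19 ] [409. 277.]
side coaster 0.93 [ 0.54  -0.307  0.059] [392. 314.]
side coaster 0.34 [ 0.533 -0.058  0.065] [320. 218.]
scene cup 0.79 [ 0.543 -0.305  0.193] [195. 288.]
scene cup 0.64 [ 0.341  0.015 -0.001] [226. 204.]
scene coaster 0.57 [ 0.542 -0.314  0.059] [200. 336.]
```

Emit:
jog_arm(plan=[5,0,-0.4,1.5,0,5,0,0,3,0,5,0,0,3,0,5,0,0,2.4,0,5,0,0,1.2,0,5,0,0,0.6,0,5,0,0,0.3,0,5,0,0,0.2,0,5,0,0,0.1,0,5,0,0,0,0,5,0,0,0,0])

```text
time_s: 33.37
position: [0.5387, -0.3114, 0.0988]
eef_rot: [-3.14, 0.002, 3.142]
contact_force: [0.0, 0.2, -1.8]
opening: 0.704
grasp_force: 25.0
```

Emit:
jog_arm(plan=[5,0,0,0.1,0,5,0,0,0.1,0,5,0,0,0.1,0,5,0,0,0,0,5,0,0,0,0])

```text
time_s: 33.78
position: [0.5388, -0.3114, 0.0967]
eef_rot: [-3.14, 0.002, 3.141]
contact_force: [-2.1, 1.7, 9.5]
opening: 0.701
grasp_force: 25.0
```

Emit:
jog_arm(plan=[8.7,0,0,-0.1,0,8.7,0,0,0,0,8.7,0,0,0,0,8.7,0,0,0,0,8.7,0,0,-1,0,8.7,0,0,-3,0,8.7,0,0,-3.9,0,8.7,0,0,-3.9,0,8.7,0,0,-3.9,0,8.7,0,0,-3.5,0,8.7,0,0,0,0,8.7,0,0,0,0])

```text
time_s: 34.78
position: [0.5393, -0.3118, 0.291]
eef_rot: [-3.138, 0.005, 3.142]
contact_force: [-0.0, 0.2, -1.5]
opening: 0.992
grasp_force: 0.0
```

```bash
python3 - <<'E'
from h import *
s=sensors.state();print(s['time_s'],s['position'])
im,c=shot('wrist','w9')
for th,z in [('coaster',.065),('cup',.145),('tape_dispenser',.1)]:
    find('wrist',c,th); seg('wrist',c,th,z)
im2,c=shot('side','s9')
for th in ['cup','stapler','key_fob','earbud_case','tape_dispenser']: find('side',c,th)
cv2.imwrite('pics/end.png',cv2.resize(np.vstack([im,im2])[:,:,::-1],(400,600)))
E
```

```text
34.7833 [ 0.53929    -0.31177155  0.2910157 ]
 trace coaster 0.61 ctr 0.538 -0.312 size 0.096 0.095 yaw 3.1 px 279.0 156.0
wrist cup 0.78 [ 0.538 -0.316  0.066] [276. 173.]
 trace cup 0.68 ctr 0.391 -0.1 size 0.015 0.007 yaw 38.4 px 555.0 6.0
 trace cup 0.64 ctr 0.536 -0.313 size 0.069 0.06 yaw 21.4 px 280.0 188.0
wrist tape_dispenser 0.56 [ 0.54  -0.18   0.063] [398. 174.]
 trace tape_dispenser 0.96 ctr 0.532 -0.183 size 0.143 0.077 yaw 7.5 px 401.0 173.0
 trace tape_dispenser 0.38 ctr 0.53 -0.312 size 0.087 0.086 yaw -87.2 px 280.0 156.0
side cup 0.95 [0.344 0.011 0.001] [229. 244.]
side cup 0.76 [ 0.538 -0.313  0.068] [395. 315.]
side cup 0.62 [ 0.536 -0.187  0.059] [354. 265.]
side stapler 0.83 [0.544 0.336 0.066] [248. 114.]
side key_fob 0.67 [0.55  0.199 0.062] [273. 145.]
side earbud_case 0.97 [ 0.535 -0.058  0.064] [321. 218.]
side tape_dispenser 0.55 [ 0.538 -0.189  0.058] [356. 266.]
```

View pics/end.png

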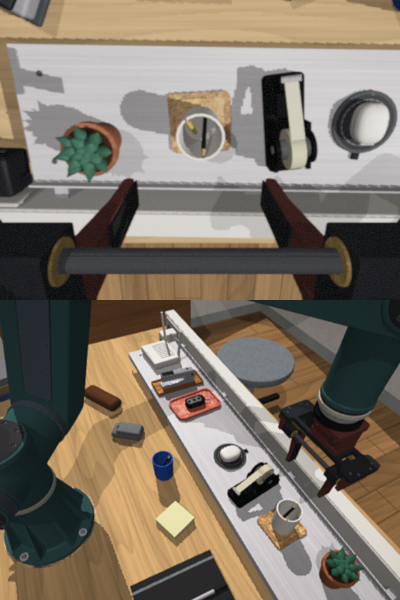

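The cup stands upright on the coaster at (200,133). In the side view below it, the case is on the pad (230,455), the fob in the coral tray (193,402) and the stapler in the wooden tray (176,380). The dispenser hasn't moved, so I'm handing in.

```bash
python3 -c "
from station import bot
print(bot.close_job())"
```

```text
the job is handed in; nothing more can be done
None
```

All four things are in their own places, set down flat and near the middle by the last camera measurements, with the tape dispenser where it stood; the job is handed in at about 35 s, but no verdict came back.

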